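Lower the stencil plate onto its two register pins

TASK

Pick up the metal stencil plate by its wooden handle and lower it, held level, onto the registration board so that both pins enter their two holes together; keep hold of it until it is gently down, fully home and flat on the panel and the rail, then let go. Leave the ochre panel lying in its nest on the board and do not disturb the other things on the table.

Things in the scene. Friction and masses are not known exactly. Their poses are not given: they have to be found in the camera images.
- plate: the stencil plate: aluminium sheet 150 (x) x 190 (y) x 4 mm with two rows of small cut-out motifs and a wooden handle, about 0.3 kg, flat on the table; origin = centre of its underside, z up, x towards the long edge with the two pin holes. When it is home its x and y axes are those of the board and its origin is 30 mm above the board's origin
- handle (a point): middle of the plate's handle bar, 33 mm above the centre of the plate's underside. The bar, 22 mm wide (plate x), 110 mm long (plate y) and 22 mm high, stands over the middle of the plate on two posts (18 x 14 mm, 18 mm high, 42 mm either side of the middle)
- hole_round (a point): centre of the plate's round hole at its underside: 15 mm diameter, right through the 4 mm sheet, at x = +60, y = +75 mm of the plate
- slot (a point): centre of the plate's slot at its underside: 15 mm wide in x, 21 mm long in y, right through, at x = +60, y = -75 mm of the plate
- board: the registration board, fixed: plywood base 220 (x) x 260 (y) x 18 mm; origin = centre of its underside, z up, x towards the side with the pins. A wooden rail, 36 x 190 mm, centred at x = +62 mm, top at z = 30 mm, carries the two steel pins. Between rail, low side fences and front stops (tops at z = 26 mm) lies the panel, its top also at z = 30 mm
- pin_left (a point): centre of the top of the steel pin at x = +60, y = +75, z = 52 mm of the board; it takes the round hole. Both pins: 12 mm diameter, standing 22 mm above the rail, straight for the lowest 13 mm, then tapered to a 4 mm top
- pin_right (a point): centre of the top of the same kind of pin at x = +60, y = -75, z = 52 mm of the board; it takes the slot
- panel: the primed wooden panel, ochre, 110 (x) x 170 (y) x 12 mm, loose in the board's nest with 3 to 5 mm of play each way; origin = centre of its underside, at about x = -14 mm, y = 0, z = 18 mm of the board's frame
- water_pot: bystander: open white cup, 68 mm across, 70 mm high; origin = centre of its underside
- paint_tin: bystander: small paint tin, 63 mm across, 56 mm high; origin = centre of its underside
- palette: bystander: white pan palette with 18 colours, 125 x 215 x 12 mm; origin = centre of its underside
- brush: bystander: round brush lying down, 185 mm long along its x, 9 mm thick; origin under its middle
- sanding_block: bystander: cork sanding block, 60 x 100 x 35 mm; origin = centre of its underside
- straightedge: bystander: steel straight-edge, 30 x 250 x 4 mm; origin = centre of its underside

How it is judged:
On the way, in this order (a step that is already met when the one before it is completed fails the run):
1. the plate is lifted clear of the table in the gripper (height (world z) of plate above 0.058 m and contact force between the fingers and plate above 1 N), for 0.2 s.
2. held in the gripper and level within about 6 degrees, the plate goes down with both pins in their holes together, not yet seated (horizontal distance between hole_round and pin_left below 0.004 m and horizontal distance between slot and pin_right below 0.004 m and z of plate in the frame of board between 0.037 and 0.049 m and angle between plate's own z axis and vertical below 0.1 rad and contact force between the fingers and plate above 1 N), for 0.02 s.
3. still held in the gripper, the plate is down to within 5 mm of home on both pins (horizontal distance between hole_round and pin_left below 0.004 m and horizontal distance between slot and pin_right below 0.004 m and z of plate in the frame of board below 0.035 m and angle between plate's own z axis and vertical below 0.1 rad and contact force between the fingers and plate above 1 N), for 0.05 s.
At the end, for the whole second after the job is handed in: the plate is let go and at rest, fully home on the registration board: each hole's centre within 4 mm of its pin's, its underside within 2.5 mm of the rail top, level within 0.03 rad (1.7 degrees); the panel still lies flat in its nest (horizontal distance between hole_round and pin_left below 0.004 m and horizontal distance between slot and pin_right below 0.004 m and z of plate in the frame of board between 0.027 and 0.0325 m and angle between each of plate, panel's own z axis and vertical below 0.03 rad and contact force between the fingers and plate below 0.1 N and linear speed of plate below 0.01 m/s and z of panel in the frame of board below 0.0205 m and horizontal distance between panel and board below 0.02 m); the robot touches nothing.
It fails at once if a bystander is moved by more than 40 mm (distance of any of water_pot, paint_tin, palette, brush, sanding_block, straightedge from where it was at the start of the episode above 0.04 m).
It fails at once if the plate is banged onto the board, its pins or the panel (contact force above 60 N) (contact force between plate and board above 60 N or contact force between plate and panel above 60 N).
It fails at once if the panel is knocked out of its nest (horizontal distance between panel and board above 0.03 m).
It also fails if it takes over 38 s, if anything falls off the work surface, if the arm or the gripper's body presses on something with over 40 N, if the wrist force passes 120 N, or if a joint passes its speed limit or range.

ROBOT

A 7-joint arm with a two-finger parallel gripper is mounted at the origin on the work surface. World frame = base frame: x ahead of the robot, y to its left, z up, the work surface at z = 0. Lengths are in m, angles in rad, forces in N, time in s.
With the tool pointing down it reaches from about 0.425 to 0.925 m from the base axis. Payload 6.8 kg.
Tool frame: the origin (TCP) lies at the very end of the fingers, on their centre line; the grasp point (between the pads) lies 19 mm behind it; z points along the fingers, y is the line along which they close (so a half turn about z gives the same grasp; the last joint's range is limited). The gripper opens to 85 mm and grips with 20 to 120 N. Pads are 22 mm wide; open, the fingers measure 114 mm over their backs; the gripper's body (76 mm by 85 mm) begins 54 mm behind the grasp point. The pads swing forward as they close: fully open they stand 13 mm farther back than shut.
Start: joints at [1.052, 0.477, 0.022, 1.555, -0.011, 1.109, -0.083], TCP at [0.27, -0.619, 0.231] pointing down, gripper open.
Joint ranges: [-2.96, 2.96], [-0.34, 2.1], [-1.41, 1.46], [0.24, 2.44], [-1.37, 4.51], [0.17, 1.92], [-2.96, 2.96]. Speed limits (rad/s): [2.39, 2.39, 3.14, 3.14, 3.14, 3.14, 3.14].

INTERFACE

Orientations are given as a unit quaternion [w, x, y, z].
In Python, from station import bot, optics gives the robot as it stands (bot), with the cameras (optics).
- The arm moves only by the tool creep_tool, called after "Emit:" in YAML: its name, and indented under it one key for each argument. Schema: {"type":"object","properties":{"offsets":{"type":"array","items":{"type":"object","properties":{"pos":{"type":"array","items":{"type":"number"},"minItems":3,"maxItems":3},"yaw":{"type":"number"},"aperture":{"type":"number"}},"additionalProperties":false,"required":["aperture"]},"minItems":1,"maxItems":20},"grip_force":{"type":"number"},"only":{"type":"string"},"quiet":{"type":"boolean"},"lines":{"type":"string"}},"required":["offsets"],"additionalProperties":false}. offsets is a list of rows, 1 to 20 of them, each an object with the fields pos (a list: dx, dy, dz in shares of the most that a row can go, 1 being 50 mm), yaw (a turn about the tool's z in shares of pi rad (1.0 is pi rad)), aperture (the opening from 0.0 (shut) to 1.0 (fully open)); a field left out counts as zero (the opening has to be given); each row shifts and turns the commanded pose from where the row before left it, along the tool's axes as they then stand; what a row does not reach is not made up. A row lasts 1/10 s, in which the tool goes at most 0.05 m and 0.15 rad, less where a joint would pass 70% of its speed; a pose out of reach is approached as far as the arm can. The fingers move at their own pace and stop on an object; grip_force is the grip in N (left out, the last holds). Time passes only in rows, so rows that do not move let the fingers close. The tool returns the time, the measured TCP pose, the force, the opening and the grip force at its end. only (a regular expression) keeps the lines of the reply that match it, lines (a string "A,B") keeps lines A to B, and quiet returns only ok. A shift or turn number past 1, either way, is cut back to 1. Input that does not fit is refused with a message, and nothing moves.
- bot.get_obs(): the state, without advancing time (a new reading comes with each control period).
- optics.read_camera(name): name is "scene" or "top"; returns the picture (400x640x3 uint8, blue, green, red); there is no depth.
- optics.camera_info(name): a dict with "vertical_fov" (degrees; the focal length in pixels is half the picture's height over the tangent of half this angle, whatever the lens; pixels are square), "cx", "cy" (the principal point, pixels), "k1" (the pictures are not rectified: a ray, as slopes to the right and down, at radius r is drawn at 1 + k1 r^2 times it, then the intrinsics apply), "view" (4x4, takes a point from world to camera coordinates). Camera axes: x right, y up, looking along -z (the intrinsics and any distortion apply to the point x, -y, -z); pixel columns grow to the right and rows downward; lengths in m; the calibration is good to about 2 mm. A picture is of the moment at which its call begins. camera_info takes no time and is no camera call.
- bot.hand_in(): hands the job in; it is judged then, once.
The state is a dict: "t": time; "q": joint angles; "joint_vel": joint speeds; "joint_torque": joint torques, N m; "eef_pos": TCP position; "tool_rot": TCP orientation; "contact_force": force on the tool from outside, world axes, zero at the start; "torque": the same for the moment, N m; "gripper_width": opening from 0.0 (shut) to 1.0 (fully open); "grasp_force": force on a finger pad.
Only numpy, scipy, OpenCV 4.12 (cv2) and the standard library are available. Lean on these libraries where they do the work, as an engineer would, in place of code of your own. Each camera call takes 0.05 s, during which the arm holds its last target. There are 200 camera calls.

## Working session

There is one attempt and no reset: what is moved stays moved. The work goes in short steps, Python scripts to look and compute and a tool call to move; the robot and the scene stay as the last step left them, time stands still between calls to the robot, and variables do not carry over. Pictures are saved under pics/ and viewed, at most 10 in all, crops included, and the job is handed in when it is done.

```bash
ls; mkdir -p pics
```

Run:
```python
from station import bot, optics
import cv2
for n in("scene","top"):
    i=optics.read_camera(n); cv2.imwrite(f"pics/{n}0.png",i); print(n,optics.camera_info(n))
o=bot.get_obs(); print(o)
```

```text
pics
station.py
scene {'vertical_fov': 56.130419966079785, 'cx': 323.5216484464925, 'cy': 202.96928964400067, 'k1': 0.031060098314558728, 'view': array([[-0.27432434,  0.96149873, -0.01632011,  0.08244085],
       [-0.77844197, -0.21206842,  0.59080884,  0.45737079],
       [ 0.56460097,  0.1747775 ,  0.80664649, -1.4429321 ],
       [ 0.        ,  0.        ,  0.        ,  1.        ]])}
top {'vertical_fov': 47.51732698266292, 'cx': 316.2698351020597, 'cy': 199.223648727623, 'k1': -0.024318754108756006, 'view': array([[ 0.01493494, -0.99987968,  0.00419309,  0.10112476],
       [ 0.99848797,  0.01513577,  0.0528459 , -0.60045954],
       [-0.052903  ,  0.0033975 ,  0.99859388, -1.62453544],
       [ 0.        ,  0.        ,  0.        ,  1.        ]])}
{'t': 0.1, 'q': array([ 1.05186523,  0.47768762,  0.02235774,  1.55634788, -0.01150147,
        1.10929472, -0.08311003]), 'joint_vel': array([ 0.00029559, -0.00154248, -0.00015917, -0.00331901,  0.00067075,
        0.00058468, -0.00134456]), 'joint_torque': array([ 4.09470202e-03, -5.97765541e+01,  1.61426090e+00, -2.81954616e+01,
        1.29200183e-02,  5.06693163e-03,  2.48105016e-05]), 'eef_pos': array([ 0.26934651, -0.61835566,  0.23044521]), 'tool_rot': array([-7.73043792e-04,  9.78976400e-01,  2.03971960e-01, -2.23101975e-04]), 'contact_force': array([-0.38106312,  0.62245252, -0.31675368]), 'torque': array([-0.01004264, -0.01907224, -0.02473293]), 'grasp_force': 0.0, 'gripper_width': 0.9995340888955792}
```

View pics/scene0.png

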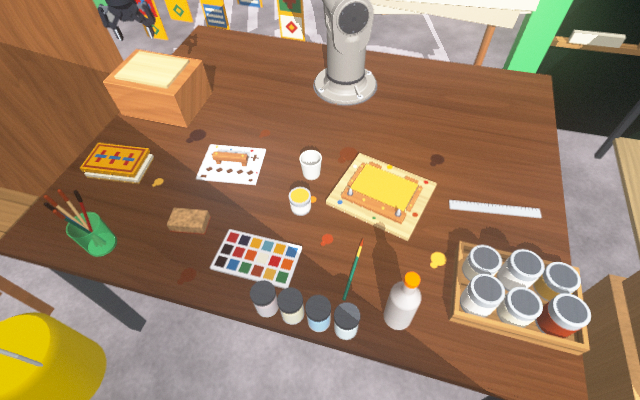

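View pics/top0.png

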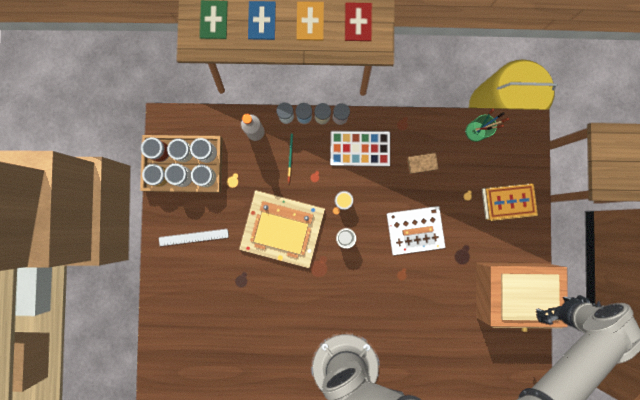

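The top view shows the plate at about (416,231) with its orange handle, and the board at about (283,230) with its rail towards the top of the picture. The cup (346,238) and the tin (344,200) stand between them. I'll zoom in on the details next.

Create h.py:
```python
from station import bot, optics
import cv2, numpy as np
def cam(n):
    c=optics.camera_info(n); f=200/np.tan(np.radians(c["vertical_fov"]/2))
    return np.array([[f,0,c["cx"]],[0,f,c["cy"]],[0,0,1]]),np.array([c["k1"],0,0,0,0]),np.array(c["view"])
def ray(n,px):
    K,D,V=cam(n); u=cv2.undistortPoints(np.array(px,float).reshape(-1,1,2),K,D).reshape(-1,2)
    R=V[:3,:3]; d=np.c_[u[:,0],-u[:,1],-np.ones(len(u))]@R
    return -R.T@V[:3,3],d
def plane(n,px,z):
    o,d=ray(n,px); return o+d*((z-o[2])/d[:,2])[:,None]
def proj(n,P):
    K,D,V=cam(n); P=np.atleast_2d(P)@V[:3,:3].T+V[:3,3]
    return cv2.projectPoints(P*[1,-1,-1],np.zeros(3),np.zeros(3),K,D)[0].reshape(-1,2)
def tri(pa,pb):
    oa,da=ray("top",[pa]); ob,db=ray("scene",[pb])
    A=np.zeros((3,3));b=np.zeros(3)
    for o,d in((oa,da[0]),(ob,db[0])):
        d=d/np.linalg.norm(d);M=np.eye(3)-np.outer(d,d);A+=M;b+=M@o
    return np.linalg.solve(A,b)
```

Run:
```python
import cv2,numpy as np
t=cv2.imread("pics/top0.png");s=cv2.imread("pics/scene0.png")
a=cv2.resize(t[185:275,235:325],None,fx=4.4,fy=4.4,interpolation=cv2.INTER_CUBIC)
b=cv2.resize(t[195:265,380:450],None,fx=5.6571,fy=5.6571,interpolation=cv2.INTER_CUBIC)
cv2.imwrite("pics/topc.png",np.hstack([a,b]))
a=cv2.resize(s[150:240,325:440],None,fx=3.4,fy=3.4,interpolation=cv2.INTER_CUBIC)
b=cv2.resize(s[135:195,190:275],None,fx=4.6,fy=4.6,interpolation=cv2.INTER_CUBIC)
c=np.zeros((310,790,3),np.uint8);c[:306,:391]=a;c[:276,395:395+391]=b
cv2.imwrite("pics/scenec.png",c)
```

```text
(no output)
```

View pics/topc.png

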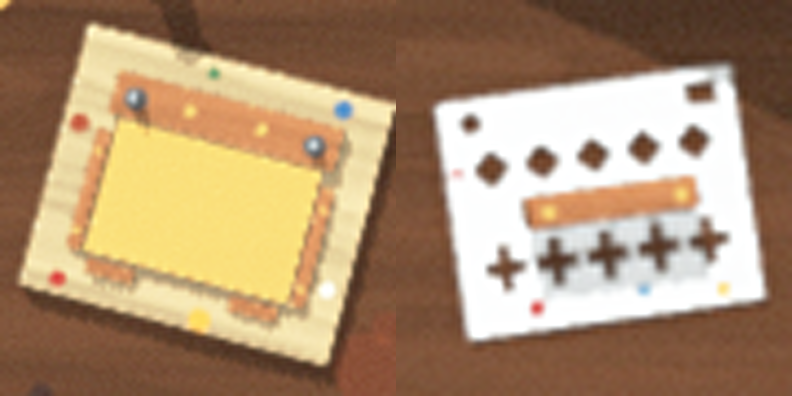

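View pics/scenec.png

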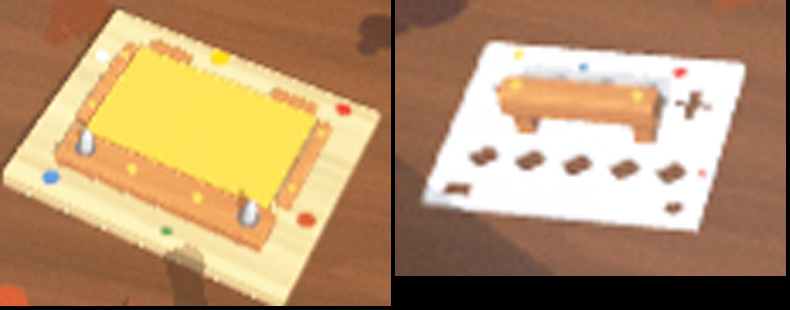

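Both crops show the plate's +x edge facing away from the robot, with the round hole on the +y side and the slot on the -y side. On the board, pin_left is at about (265,207) and pin_right at about (306,218) in the top view, so both yaws are small. Next I'll measure with masks and plane casts.

Add to h.py:
```python
def blob(n,img,mask,c):
    m=np.zeros_like(mask); x,y,w,h=c; m[y:y+h,x:x+w]=mask[y:y+h,x:x+w]
    cs=cv2.findContours(m,cv2.RETR_EXTERNAL,cv2.CHAIN_APPROX_NONE)[0]
    return cv2.convexHull(max(cs,key=cv2.contourArea)).reshape(-1,2).astype(float)
def rect(n,hull,z):
    P=plane(n,hull,z)[:,:2]*1000
    (c,s,a)=cv2.minAreaRect(P.astype(np.float32)); a=a%90; a=a-90 if a>45 else a
    return np.round(c,1),np.round(s,1),round(a,2)
```

Run:
```python
from h import *
I={n:cv2.imread(f"pics/{n}0.png") for n in("top","scene")}
H={n:cv2.cvtColor(I[n],cv2.COLOR_BGR2HSV) for n in I}
def up(n,mf,c,z,k=8):
    x,y,w,h=c; im=cv2.resize(I[n][y:y+h,x:x+w],None,fx=k,fy=k,interpolation=cv2.INTER_LINEAR)
    hs=cv2.cvtColor(im,cv2.COLOR_BGR2HSV); m=mf(hs).astype(np.uint8)*255
    m=cv2.morphologyEx(m,cv2.MORPH_OPEN,np.ones((9,9)))
    cs=cv2.findContours(m,cv2.RETR_EXTERNAL,cv2.CHAIN_APPROX_NONE)[0]
    h=cv2.convexHull(max(cs,key=cv2.contourArea)).reshape(-1,2)
    return rect(n,(h+.5)/k-.5+[x,y],z)
white=lambda h:(h[...,1]<70)&(h[...,2]>150)
light=lambda h:(h[...,2]>140)
yel=lambda h:(h[...,1]>125)&(h[...,2]>180)&(h[...,0]>20)&(h[...,0]<32)
org=lambda h:(h[...,1]>110)&(h[...,2]>140)&(h[...,0]<19)
print("plate top",up("top",white,(380,195,70,70),.004)); print("plate scene",up("scene",white,(190,135,80,55),.004))
print("handle top",up("top",org,(398,222,40,20),.044))
print("board top",up("top",light,(235,185,93,87),.018)); 
print("panel top",up("top",yel,(235,185,93,87),.030)); print("panel scene",up("scene",yel,(325,150,115,90),.030))
def pt(n,x,y):
    if n=="top": return [(x+.5)/4.4-.5+235,(y+.5)/4.4-.5+185]
    return [(x+.5)/3.4-.5+325,(y+.5)/3.4-.5+150]
L=pt("top",134,97);R=pt("top",315,146); l=pt("scene",249,200);r=pt("scene",86,132)
print("pins rough",tri(L,l),tri(R,r)); print(plane("top",[L,R],.047),plane("scene",[l,r],.05))
def p2(x,y): return [(x+.5)/5.6571-.5+380,(y+.5)/5.6571-.5+195]
print("holes",plane("top",[p2(470-396,123),p2(701-396,92)],.004))
```

```text
plate top (array([ 492.7, -251.9]), array([157.1, 197.6]), 8.69)
plate scene (array([ 495.8, -250.6]), array([160.3, 196.4]), 8.68)
handle top (array([ 492.6, -250.2]), array([ 17.1, 105.8]), 8.39)
board top (array([492.2, 233.3]), array([265.2, 226.1]), -14.16)
panel top (array([477.5, 235.2]), array([170.5, 109.2]), -13.92)
panel scene (array([480.7, 236.5]), array([171.7, 113.5]), -13.84)
pins rough [0.56799467 0.28974902 0.05266272] [0.53088133 0.14517712 0.04805246]
[[0.56812938 0.29095856 0.047     ]
 [0.53096937 0.14483151 0.047     ]] [[0.56612903 0.28922329 0.05      ]
 [0.53232448 0.14582684 0.05      ]]
holes [[ 0.54145337 -0.1684026   0.004     ]
 [ 0.5635705  -0.3172907   0.004     ]]
```

The measurements agree with each other:
- **Plate:** origin near (0.494, -0.251), yaw 8.6°.
- **Board:** origin near (0.492, 0.233), yaw -14.1°. Pin spacing measures 150.5 mm against 150 mm nominal.

I'll move over the plate now.

Careful with the scale: shifts go in shares of 50 mm and turns go in shares of pi rad. That gives: 0.0235 m is 0.47, -0.0165 m is -0.33.

Emit:
creep_tool:
  offsets:
    - {"pos":[0.47,-0.33,0],"aperture":1}
    - {"pos":[0.47,-0.33,0],"aperture":1}
    - {"pos":[0.47,-0.33,0],"aperture":1}
    - {"pos":[0.47,-0.33,0],"aperture":1}
    - {"pos":[0.47,-0.33,0],"aperture":1}
    - {"pos":[0.47,-0.33,0],"aperture":1}
    - {"pos":[0.47,-0.33,0],"aperture":1}
    - {"pos":[0.47,-0.33,0],"aperture":1}
    - {"pos":[0.47,-0.33,0],"aperture":1}
    - {"pos":[0.47,-0.33,0],"aperture":1}
    - {"pos":[0.47,-0.33,0],"aperture":1}
    - {"pos":[0.47,-0.33,0],"aperture":1}
    - {"pos":[0.47,-0.33,0],"aperture":1}
    - {"pos":[0.47,-0.33,0],"aperture":1}
    - {"pos":[0.47,-0.33,0],"aperture":1}
  grip_force: 60

```text
t: 1.6
eef_pos: [0.4941, -0.25, 0.231]
tool_rot: [-0.0, 0.979, 0.204, -0.0]
contact_force: [0.4, -0.6, -0.2]
gripper_width: 1.0
grasp_force: 0.0
```

Emit:
creep_tool:
  offsets:
    - {"yaw":-0.0414,"aperture":1}
    - {"yaw":-0.0414,"aperture":1}
    - {"yaw":-0.0414,"aperture":1}
    - {"yaw":-0.0414,"aperture":1}
    - {"yaw":-0.0414,"aperture":1}
    - {"yaw":-0.0414,"aperture":1}
    - {"yaw":-0.0414,"aperture":1}
    - {"yaw":-0.0414,"aperture":1}
    - {"yaw":-0.0414,"aperture":1}
    - {"yaw":-0.0446,"aperture":1}
    - {"aperture":1}
    - {"aperture":1}

```text
t: 2.8
eef_pos: [0.4937, -0.2512, 0.2311]
tool_rot: [-0.0, 0.654, 0.757, -0.0]
contact_force: [-0.1, 0.6, -0.4]
gripper_width: 0.998
grasp_force: 0.0
```

Add to h.py:
```python
from scipy.spatial.transform import Rotation as Rn
def togo(target,yaw_y):
    """tool-axes shift to world target; turn about tool z so tool y points at yaw_y (deg, mod 180)"""
    o=bot.get_obs(); q=o["tool_rot"]; R=Rn.from_quat(np.r_[q[1:],q[0]]).as_matrix()
    a=np.degrees(np.arctan2(R[1,1],R[0,1])); d=(yaw_y-a+90)%180-90
    print("t",round(o["t"],2),"pos",o["eef_pos"].round(4),"toolz",R[:,2].round(4),"yaw_y",a.round(2),"shift",(R.T@(np.array(target)-o["eef_pos"])).round(4),"turn",round(-np.radians(d),4),"q",o["q"].round(2),"F",o["contact_force"].round(1))
```

```bash
python3 -c "
from h import *
togo([.4935,-.251,.016],8.6)"
```

```text
t 2.8 pos [ 0.4937 -0.2512  0.2311] toolz [-4.e-04  3.e-04 -1.e+00] yaw_y 8.37 shift [ 2.000e-04 -0.000e+00  2.151e-01] turn -0.004 q [ 0.66  0.31 -0.37  1.83  0.13  1.03  0.39] F [-0.1  0.6 -0.4]
```

Scaled: 0.03 m is 0.6, 0.02 m is 0.4, -0.004 rad is -0.0013.

Emit:
creep_tool:
  offsets:
    - {"pos":[0,0,0.6],"yaw":-0.0013,"aperture":1}
    - {"pos":[0,0,0.6],"aperture":1}
    - {"pos":[0,0,0.6],"aperture":1}
    - {"pos":[0,0,0.6],"aperture":1}
    - {"pos":[0,0,0.6],"aperture":1}
    - {"pos":[0,0,0.4],"aperture":1}
    - {"pos":[0,0,0.3],"aperture":1}
    - {"pos":[0,0,0.2],"aperture":1}
    - {"pos":[0,0,0.2],"aperture":1}
    - {"pos":[0,0,0.2],"aperture":1}
    - {"aperture":1}
    - {"aperture":1}
  grip_force: 60

```text
t: 4.0
eef_pos: [0.4941, -0.2512, 0.0165]
tool_rot: [0.0, 0.651, 0.759, 0.0]
contact_force: [0.0, 0.1, 0.1]
gripper_width: 1.002
grasp_force: 0.0
```

Emit:
creep_tool:
  offsets:
    - {"aperture":0.6}
    - {"aperture":0.5}
    - {"aperture":0.4}
    - {"aperture":0.3}
    - {"aperture":0.2}
    - {"aperture":0.1}
    - {"aperture":0}
    - {"aperture":0}
    - {"aperture":0}
    - {"aperture":0}
  grip_force: 60

```text
t: 5.0
eef_pos: [0.4942, -0.2513, 0.0167]
tool_rot: [0.0, 0.651, 0.759, 0.0]
contact_force: [-1.3, 1.3, 4.9]
gripper_width: 0.247
grasp_force: 60.9
```

Gripped: an opening of 0.247 is 21 mm, which matches the bar. Next I'll lift and carry.

Scaled: -0.03 m is -0.6, -0.02 m is -0.4.

Emit:
creep_tool:
  offsets:
    - {"pos":[0,0,-0.2],"aperture":0}
    - {"pos":[0,0,-0.4],"aperture":0}
    - {"pos":[0,0,-0.6],"aperture":0}
    - {"pos":[0,0,-0.6],"aperture":0}
    - {"pos":[0,0,-0.6],"aperture":0}
    - {"pos":[0,0,-0.4],"aperture":0}
    - {"pos":[0,0,-0.2],"aperture":0}
    - {"aperture":0}
    - {"aperture":0}
    - {"aperture":0}
  grip_force: 80

```text
t: 6.0
eef_pos: [0.4929, -0.2508, 0.1647]
tool_rot: [-0.001, 0.651, 0.759, -0.0]
contact_force: [-1.0, -0.2, -4.6]
gripper_width: 0.243
grasp_force: 79.1
```

Emit:
creep_tool:
  offsets:
    - {"pos":[0.2,0.028,0],"aperture":0}
    - {"pos":[0.4,0.06,0],"aperture":0}
    - {"pos":[0.6,0.088,0],"aperture":0}
    - {"pos":[0.6,0.088,0],"aperture":0}
    - {"pos":[0.6,0.088,0],"aperture":0}
    - {"pos":[0.6,0.088,0],"aperture":0}
    - {"pos":[0.6,0.088,0],"aperture":0}
    - {"pos":[0.6,0.088,0],"aperture":0}
    - {"pos":[0.6,0.088,0],"aperture":0}
    - {"pos":[0.6,0.088,0],"aperture":0}
    - {"pos":[0.6,0.088,0],"aperture":0}
    - {"pos":[0.6,0.088,0],"aperture":0}
    - {"pos":[0.6,0.088,0],"aperture":0}
    - {"pos":[0.6,0.088,0],"aperture":0}
    - {"pos":[0.6,0.088,0],"aperture":0}
    - {"pos":[0.6,0.088,0],"aperture":0}
    - {"pos":[0.4,0.06,0],"aperture":0}
    - {"pos":[0.2,0.028,0],"aperture":0}
    - {"aperture":0}
    - {"aperture":0}

```text
t: 8.0
eef_pos: [0.4896, 0.2327, 0.1658]
tool_rot: [0.0, 0.651, 0.759, -0.001]
contact_force: [-0.4, -0.3, -3.5]
gripper_width: 0.24
grasp_force: 79.1
```

```bash
python3 -c "
from h import *
togo([.492,.233,.11],-14.1)
for n in('top','scene'): cv2.imwrite(f'pics/{n}1.png',optics.read_camera(n))"
```

```text
t 8.0 pos [0.4896 0.2327 0.1658] toolz [-9.0e-04 -1.4e-03 -1.0e+00] yaw_y 8.79 shift [-0.      0.0025  0.0558] turn 0.3995 q [-0.11  0.39 -0.55  1.91  0.26  0.91 -0.64] F [-0.4 -0.3 -3.5]
```

Scaled: 0.01 m is 0.2, 0.005 m is 0.1, 0.08 rad is 0.0255.

Emit:
creep_tool:
  offsets:
    - {"pos":[0,0.05,0.1],"yaw":0.0127,"aperture":0}
    - {"pos":[0,0,0.2],"yaw":0.0255,"aperture":0}
    - {"pos":[0,0,0.2],"yaw":0.0255,"aperture":0}
    - {"pos":[0,0,0.2],"yaw":0.0255,"aperture":0}
    - {"pos":[0,0,0.2],"yaw":0.0255,"aperture":0}
    - {"pos":[0,0,0.2],"yaw":0.0127,"aperture":0}
    - {"aperture":0}
    - {"aperture":0}
    - {"aperture":0}

```text
t: 9.0
eef_pos: [0.4928, 0.2341, 0.1119]
tool_rot: [0.0, 0.789, 0.615, 0.0]
contact_force: [-0.6, 0.1, -4.5]
gripper_width: 0.241
grasp_force: 79.0
```

Run:
```python
from h import *
togo([.492,.233,.11],-14.1)
for n in('top','scene'): cv2.imwrite(f'pics/{n}2.png',optics.read_camera(n))
t=cv2.imread("pics/top2.png");s=cv2.imread("pics/scene2.png")
a=cv2.resize(t[180:280,235:335],None,fx=3.9,fy=3.9,interpolation=cv2.INTER_CUBIC)
b=cv2.resize(s[130:240,325:440],None,fx=3.4,fy=3.4,interpolation=cv2.INTER_CUBIC)
c=np.zeros((390,790,3),np.uint8);c[:390,:390]=a;c[:374,395:395+391]=b
cv2.imwrite("pics/c2.png",c)
```

```text
t 9.0 pos [0.4928 0.2341 0.1119] toolz [ 9.e-04  3.e-04 -1.e+00] yaw_y -14.09 shift [-0.0012 -0.0006  0.0019] turn 0.0001 q [-0.21  0.45 -0.44  1.95  0.26  0.8  -1.04] F [-0.6  0.1 -4.5]
```

View pics/c2.png

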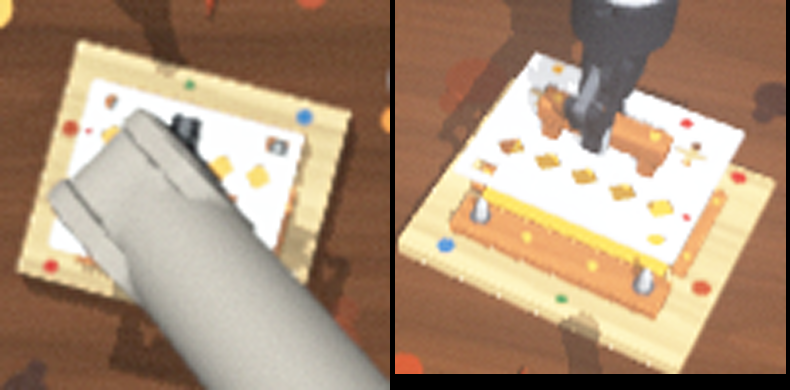

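The plate hangs level over the board. In the top view the round hole (crop 111,102) and the slot (277,146) sit over the pins. I'll measure the offsets at sub-pixel level.

Run:
```python
from h import *
A={n:cv2.imread(f"pics/{n}0.png") for n in("top","scene")};B={n:cv2.imread(f"pics/{n}2.png") for n in("top","scene")}
def cen(img,u,r,f):
    u=np.round(u).astype(int);p=img[u[1]-r:u[1]+r+1,u[0]-r:u[0]+r+1]
    w=f(p.astype(float)); w=np.clip(w-.3*w.max(),0,None)
    y,x=np.mgrid[-r:r+1,-r:r+1]; return [u[0]+(w*x).sum()/w.sum(),u[1]+(w*y).sum()/w.sum()]
low=lambda p:255-p[...,0]          # non-white (blue channel low) on white plate
gray=lambda p:np.clip(80-(p.max(2)-p.min(2)),0,None)      # steel: unsaturated against orange
b=lambda n,P:proj(n,P)
TP=[[111.5/3.9-.5+235,102.5/3.9-.5+180],[277.5/3.9-.5+235,146.5/3.9-.5+180]]
h=[cen(B["top"],u,3 if i==0 else 4,low) for i,u in enumerate(TP)]
SP=[[(656-395+.5)/3.4-.5+325,239.5/3.4-.5+130],[(484-395+.5)/3.4-.5+325,168.5/3.4-.5+130]]
hs=[cen(B["scene"],u,3,low) for u in SP]
pt=[cen(A["top"],u,3,gray) for u in ([265.1,206.7],[306.2,217.8])]
ps=[cen(A["scene"],u,3,gray) for u in ([398,208.5],[350,188.5])]
z=.0952+.002
print("pix",np.round(h,1).tolist(),np.round(hs,1).tolist(),np.round(pt,1).tolist(),np.round(ps,1).tolist())
H=plane("top",h,z);P=plane("top",pt,.043);Hs=plane("scene",hs,z);Ps=plane("scene",ps,.043)
def rep(s,a):
    d=a[1]-a[0];print(s,a[:,:2].round(4).tolist(),"len",np.linalg.norm(d[:2]).round(4),"yaw",np.degrees(np.arctan2(d[0],-d[1])).round(2),"mid",a.mean(0)[:2].round(4))
rep("hole top",H);rep("pin top",P);rep("hole scn",Hs);rep("pin scn",Ps)
g=lambda n,i:rect(n,i,0)
x,y,w,hh=325,135,115,90;k=8
im=cv2.resize(B["scene"][y:y+hh,x:x+w],None,fx=k,fy=k);hv=cv2.cvtColor(im,cv2.COLOR_BGR2HSV)
m=((hv[...,1]<45)&(hv[...,2]>190)).astype(np.uint8)*255
m=cv2.morphologyEx(m,cv2.MORPH_OPEN,np.ones((9,9)));cs=cv2.findContours(m,0,1)[0]
hu=cv2.convexHull(max(cs,key=cv2.contourArea)).reshape(-1,2);print("plate scn",rect("scene",(hu+.5)/k-.5+[x,y],z+.002))
```

```text
pix [[262.9, 205.5], [305.4, 216.6]] [[401.3, 200.0], [351.5, 178.8]] [[265.4, 207.1], [306.0, 217.7]] [[398.2, 210.3], [349.9, 190.0]]
hole top [[0.5703, 0.2929], [0.5344, 0.1468]] len 0.1505 yaw -13.82 mid [0.5523 0.2199]
pin top [[0.5668, 0.2901], [0.5312, 0.1456]] len 0.1489 yaw -13.85 mid [0.549  0.2179]
hole scn [[0.5718, 0.2923], [0.535, 0.1489]] len 0.148 yaw -14.39 mid [0.5534 0.2206]
pin scn [[0.5669, 0.2912], [0.5322, 0.146]] len 0.1494 yaw -13.44 mid [0.5496 0.2186]
plate scn (array([496.6, 234. ]), array([195. , 155.9]), -13.43)
```

Both cameras agree that the holes are about 3.5 mm (x) and 2 mm (y) past the pins. I'll correct that, go down to just above the pins and re-measure.

Scaled: 0.01 m is 0.2, -0.0029 m is -0.058.

Emit:
creep_tool:
  offsets:
    - {"pos":[-0.056,-0.058,0.1],"aperture":0}
    - {"pos":[0,0,0.2],"aperture":0}
    - {"pos":[0,0,0.2],"aperture":0}
    - {"pos":[0,0,0.16],"aperture":0}
    - {"aperture":0}
    - {"aperture":0}
    - {"aperture":0}

```text
t: 9.8
eef_pos: [0.4891, 0.2326, 0.0785]
tool_rot: [0.0, 0.789, 0.615, 0.0]
contact_force: [0.5, 1.0, -4.2]
gripper_width: 0.246
grasp_force: 79.0
```

Create m.py:
```python
from h import *
def cen(img,u,r,f):
    u=np.round(u).astype(int);p=img[u[1]-r:u[1]+r+1,u[0]-r:u[0]+r+1]
    w=f(p.astype(float)); w=np.clip(w-.3*w.max(),0,None)
    y,x=np.mgrid[-r:r+1,-r:r+1]; return [u[0]+(w*x).sum()/w.sum(),u[1]+(w*y).sum()/w.sum()]
low=lambda p:255-p[...,0]
def rep(s,a):
    d=a[1]-a[0];print(s,a[:,:2].round(4).tolist(),"len",np.linalg.norm(d[:2]).round(4),"yaw",np.degrees(np.arctan2(d[0],-d[1])).round(2),"mid",a.mean(0)[:2].round(4))
def run(tag):
    togo([.489,.232,.0467],-14.1)
    z=bot.get_obs()["eef_pos"][2]-.0167+.002
    for n,rr in(("top",(3,4)),("scene",(3,3))):
        i=optics.read_camera(n);cv2.imwrite(f"pics/{n}{tag}.png",i)
        u=proj(n,[[.567,.290,z],[.5315,.1455,z]])
        u=[cen(i,a,r,low) for a,r in zip(u,rr)];u=[cen(i,a,r,low) for a,r in zip(u,rr)]
        print(np.round(u,1).tolist());rep(n,plane(n,u,z))
    t=cv2.imread(f"pics/top{tag}.png");s=cv2.imread(f"pics/scene{tag}.png")
    c=np.zeros((390,790,3),np.uint8);c[:390,:390]=cv2.resize(t[190:240,250:325],(390,260),interpolation=cv2.INTER_CUBIC).repeat(1,0) if 0 else cv2.resize(t[180:255,250:325],(390,390),interpolation=cv2.INTER_CUBIC)
    c[:,395:785]=cv2.resize(s[150:230,335:415],(390,390),interpolation=cv2.INTER_CUBIC);cv2.imwrite(f"pics/c{tag}.png",c)
```

```bash
python3 -c "
from m import *
run('3')"
```

```text
t 9.8 pos [0.4891 0.2326 0.0785] toolz [ 5.e-04  3.e-04 -1.e+00] yaw_y -14.09 shift [-0.0006  0.      0.0318] turn 0.0001 q [-0.22  0.49 -0.42  1.98  0.29  0.73 -1.07] F [ 0.5  1.  -4.2]
[[264.5, 207.2], [306.7, 217.8]]
top [[0.5657, 0.291], [0.5306, 0.1426]] len 0.1524 yaw -13.31 mid [0.5482 0.2168]
[[399.1, 206.1], [350.2, 185.2]]
scene [[0.5678, 0.2907], [0.5314, 0.1457]] len 0.1495 yaw -14.08 mid [0.5496 0.2182]
```

View pics/c3.png

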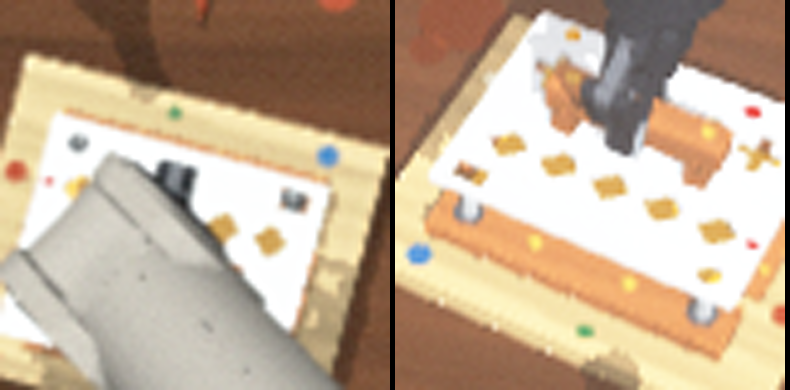

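The pins show through both holes, and the offset is now under 1 mm in both cameras. I'll descend gently and watch the force.

Scaled: 0.004 m is 0.08, 0.0002 m is 0.004.

Emit:
creep_tool:
  offsets:
    - {"pos":[0.012,0.004,0.08],"aperture":0}
    - {"pos":[0,0,0.08],"aperture":0}
    - {"pos":[0,0,0.06],"aperture":0}
    - {"pos":[0,0,0.04],"aperture":0}
    - {"pos":[0,0,0.04],"aperture":0}
    - {"aperture":0}
    - {"aperture":0}

```text
t: 10.6
eef_pos: [0.4892, 0.2328, 0.0633]
tool_rot: [0.0, 0.789, 0.615, -0.0]
contact_force: [-0.2, -0.3, -3.8]
gripper_width: 0.243
grasp_force: 79.0
```

Emit:
creep_tool:
  offsets:
    - {"pos":[0,0,0.04],"aperture":0}
    - {"pos":[0,0,0.04],"aperture":0}
    - {"pos":[0,0,0.02],"aperture":0}
    - {"aperture":0}

```text
t: 11.0
eef_pos: [0.4893, 0.2329, 0.0582]
tool_rot: [-0.0, 0.789, 0.615, 0.0]
contact_force: [0.6, 1.1, -3.5]
gripper_width: 0.243
grasp_force: 79.1
```

```bash
python3 -c "
from h import *
togo([.489,.232,.0467],-14.1);print(bot.get_obs()['torque'])"
```

```text
t 11.0 pos [0.4893 0.2329 0.0582] toolz [ 1.e-04  1.e-04 -1.e+00] yaw_y -14.1 shift [-0.001  -0.0001  0.0115] turn 0.0001 q [-0.24  0.53 -0.41  1.99  0.32  0.69 -1.09] F [ 0.6  1.1 -3.5]
[ 0.0739176  -0.10266523  0.00527689]
```

Underside at about 41.5 mm, pins in the holes and no contact force, so I'll continue down.

Scaled: 0.002 m is 0.04, 0.001 m is 0.02.

Emit:
creep_tool:
  offsets:
    - {"pos":[0,0,0.04],"aperture":0}
    - {"pos":[0,0,0.04],"aperture":0}
    - {"pos":[0,0,0.04],"aperture":0}
    - {"pos":[0,0,0.04],"aperture":0}
    - {"pos":[0,0,0.02],"aperture":0}
    - {"aperture":0}
    - {"aperture":0}

```text
t: 11.7
eef_pos: [0.4892, 0.2329, 0.0493]
tool_rot: [-0.0, 0.789, 0.615, 0.0]
contact_force: [2.2, 0.2, -5.0]
gripper_width: 0.242
grasp_force: 79.0
```

Emit:
creep_tool:
  offsets:
    - {"pos":[0,0,0.02],"aperture":0}
    - {"pos":[0,0,0.02],"aperture":0}
    - {"aperture":0}
    - {"aperture":0}

```text
t: 12.1
eef_pos: [0.4892, 0.2329, 0.0473]
tool_rot: [-0.0, 0.789, 0.615, 0.0]
contact_force: [2.0, 0.8, -4.5]
gripper_width: 0.243
grasp_force: 79.1
```

Scaled: 0.0005 m is 0.01.

Emit:
creep_tool:
  offsets:
    - {"pos":[0,0,0.01],"aperture":0}
    - {"pos":[0,0,0.01],"aperture":0}
    - {"aperture":0}

```text
t: 12.4
eef_pos: [0.4893, 0.2329, 0.0467]
tool_rot: [0.0, 0.789, 0.615, 0.0]
contact_force: [-0.8, -0.7, 3.4]
gripper_width: 0.243
grasp_force: 80.0
```

Emit:
creep_tool:
  offsets:
    - {"pos":[0,0,0.01],"aperture":0}
    - {"pos":[0,0,0.01],"aperture":0}
    - {"aperture":0}
    - {"aperture":0}

```text
t: 12.8
eef_pos: [0.4893, 0.2329, 0.0467]
tool_rot: [0.0, 0.789, 0.615, 0.0]
contact_force: [-4.6, -1.8, 15.0]
gripper_width: 0.242
grasp_force: 81.7
```

Contact came at exactly the expected seated height (0.0467). I'll ease the pressing, open the fingers and retreat straight up.

Scaled: -0.0008 m is -0.016.

Emit:
creep_tool:
  offsets:
    - {"pos":[0,0,-0.016],"aperture":0}
    - {"aperture":0}
    - {"aperture":0.3}
    - {"aperture":0.4}
    - {"aperture":0.55}
    - {"aperture":0.7}
    - {"aperture":0.85}
    - {"aperture":1}
    - {"aperture":1}
    - {"aperture":1}
    - {"aperture":1}
    - {"aperture":1}
  grip_force: 20

```text
t: 14.0
eef_pos: [0.4892, 0.2329, 0.0461]
tool_rot: [0.0, 0.789, 0.615, 0.0]
contact_force: [-0.5, 0.8, -0.9]
gripper_width: 1.003
grasp_force: 0.0
```

Emit:
creep_tool:
  offsets:
    - {"pos":[0,0,-0.1],"aperture":1}
    - {"pos":[0,0,-0.2],"aperture":1}
    - {"pos":[0,0,-0.4],"aperture":1}
    - {"pos":[0,0,-0.6],"aperture":1}
    - {"pos":[0,0,-0.6],"aperture":1}
    - {"pos":[0,0,-0.6],"aperture":1}
    - {"pos":[0,0,-0.6],"aperture":1}
    - {"pos":[0,0,-0.4],"aperture":1}
    - {"pos":[-0.6,-0.2,0],"aperture":1}
    - {"pos":[-0.8,-0.4,0],"aperture":1}
    - {"pos":[-0.8,-0.4,0],"aperture":1}
    - {"pos":[-0.8,-0.4,0],"aperture":1}
    - {"pos":[-0.8,-0.2,0],"aperture":1}
    - {"pos":[-0.4,0,0],"aperture":1}
    - {"aperture":1}
    - {"aperture":1}

```text
t: 15.6
eef_pos: [0.3609, 0.0491, 0.2219]
tool_rot: [0.0, 0.789, 0.615, 0.001]
contact_force: [-0.0, 0.3, -0.7]
gripper_width: 1.002
grasp_force: 0.0
```

```bash
python3 -c "
from m import *
bot.get_obs()
run('4')
"
```

Run:
```python
import cv2,numpy as np
c=np.zeros((390,790,3),np.uint8);t=cv2.imread("pics/top4.png");s=cv2.imread("pics/scene4.png")
c[:,:390]=cv2.resize(t[180:280,235:335],(390,390),interpolation=2);c[:,395:785]=cv2.resize(s[140:250,325:435],(390,390),interpolation=2);cv2.imwrite("pics/d4.png",c)
```

```text
t 15.6 pos [0.3609 0.0491 0.2219] toolz [ 1.9e-03  3.0e-04 -1.0e+00] yaw_y -14.13 shift [0.2086 0.0793 0.1755] turn -0.0005 q [ 0.12 -0.02 -0.41  2.22 -0.01  0.93 -0.54] F [-0.   0.3 -0.7]
[[257.1, 204.9], [307.3, 216.8]]
top [[0.5678, 0.2988], [0.5324, 0.1385]] len 0.1642 yaw -12.43 mid [0.5501 0.2187]
[[408.2, 169.4], [352.0, 150.0]]
scene [[0.5615, 0.2908], [0.5333, 0.1448]] len 0.1487 yaw -10.91 mid [0.5474 0.2178]
```

View pics/d4.png

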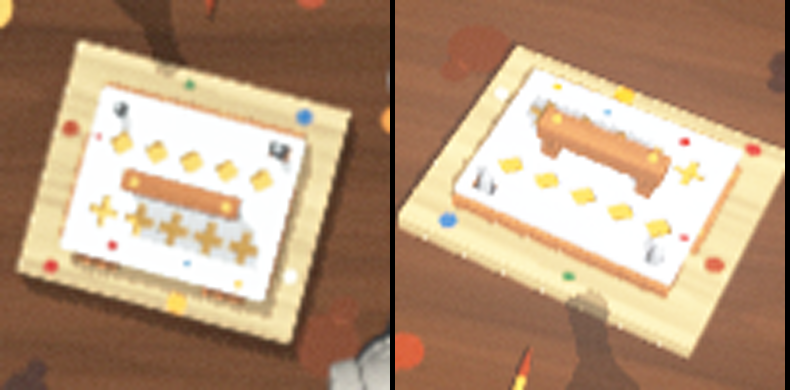

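The plate lies flat on the rail and the panel. Both pins stand up through their holes (top crop 121,108 and 280,150), and the gripper is clear. (The centroid numbers printed in that last run assumed the plate was still at gripper height, so I ignored them.)

```bash
python3 -c "
from station import bot, optics
print(bot.hand_in())"
```

```text
the job is handed in; nothing more can be done
None
```

The stencil plate is down on both pins, flat on the panel and rail and let go, and the job was handed in at about 15.7 s; the hand-in returned no verdict.

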